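Load the indexing jig and hold the knob at its third stop

TASK

On the pen maker's bench, complete the stack in the round pocket of the indexing jig: the body with its upright stud is already in the pocket, so lower the flat spacer ring over the stud, then the top disc with its raised collar upwards, each seated squarely and let go of. Only then take hold of the jig's bar knob and turn it clockwise (seen from above) from its rest stop, counting the clicks, to the third stop and not past it, and finish still gripping the knob there: do not let go, the program ends while holding. Leave the other things on the bench alone.

Things in the scene. Friction and masses are not known exactly. Their poses are not given: they have to be found in the camera images.
- jig: The indexing jig, fixed to the bench: aluminium base plate 120 (its x) x 300 (its y) x 20 mm. Origin: centre of its underside, on the bench, z up. It carries the steel nest at its own y = -85 mm and the black bar knob at its own y = +85 mm, on vertical axes geared together inside: the nest turns with the knob, same angle, same way.
- nest: Round steel turntable 96 mm in diameter on the jig, with one round pocket, 48 mm in diameter and 15 mm deep, in its centre. Origin: centre of the pocket's FLOOR, 30 mm above the bench, z up; the pocket's rim is flat and 45 mm above the bench.
- hub_body: The body, an aluminium turned part, 44 mm in diameter, 20 mm high, with a central 12 mm stud (end tapered to 8 mm over the last 4 mm) whose end is 55 mm above the underside. Origin: centre of the underside, z up along the stud. It stands loose in the jig's pocket from the start: underside on the pocket floor, its flat shoulder 5 mm above the pocket's rim, the stud's end 85 mm above the bench.
- spacer: The spacer: a flat wooden ring, outside diameter 44 mm, hole 16 mm, height 12 mm, about 30 g. Origin: centre of the underside, z up along its axis. Starts lying flat on the bench. Seated, its underside is on the body's shoulder, 20 mm above the pocket floor.
- top_disc: The top disc: wooden, 44 mm in diameter, 8 mm thick, with a raised collar 24 mm in diameter reaching to 22 mm above the underside; a 16 mm hole runs through. About 40 g. Origin: centre of the underside, z up. Starts collar up on the bench; grip it by the collar. Seated, its underside is on the spacer, 32 mm above the pocket floor, and the stud's end is about flush with the collar's top.
- knob_bar (a point): Black bar grip of the index knob: upright plate 44 mm long (its x), 14 mm thick (its y), 34 mm high, standing on the knob's 58 mm disc and turning with it. Origin: centre of the bar's underside, on the knob's vertical axis, 38 mm above the bench; z up. A white line runs to its pointer end (its -x). At rest its x is parallel to the jig's x. Pinch it across its thickness from above.
- index_knob (a joint): Angle of the index knob, rad: 0 at the rest stop, growing clockwise from above. Detents click every 22.5 degrees: first stop 0.393, second 0.785, third 1.178, fourth 1.571. Between stops it resists with up to about 0.15 N m, then past half way snaps on to the next; it stays in a stop. Starts within 0.1 of 0 and settles to the rest stop. End stops at -0.19 and 2.15.
- sleeve: Bystander: steel sleeve, 30 mm outside and 10 mm inside diameter, 24 mm high, upright; origin at the centre of its underside. It swaps places with the spacer and the top disc.
- blank_short: Bystander: dark wood offcut 20 x 20 x 30 mm standing among the parts; origin at the centre of its underside.
- bushing: Bystander: brass bushing, 18 mm in diameter, 28 mm high, upright; origin at the centre of its underside.
- blank_long: Bystander: dark wood pen blank 130 x 19 x 19 mm lying along its x; origin at the centre of its underside.
- screwdriver: Bystander: screwdriver 200 mm long lying along its x, 26 mm thick; origin under its middle.
- wrench: Bystander: steel wrench 180 mm long, 8 mm thick, lying along its x; origin under its middle.
- jar: Bystander: closed jar, 52 mm in diameter, 70 mm high, upright; origin at the centre of its underside.
There are look-alikes about, which are no part of the job. Leave any red look-alike of the top_disc alone.

How it is judged:
By the outcome, as a careful person would: the job done as asked, in the order asked, and still so for the second after the job is handed in, while the arm keeps its last pose, push and grip.
It also fails if it takes over 69 s, if anything falls off the work surface, if the arm or the gripper's body presses on something with over 40 N, if the wrist force passes 120 N, or if a joint passes its speed limit or range.

ROBOT

A 7-joint arm with a two-finger parallel gripper is mounted at the origin on the work surface. World frame = base frame: x ahead of the robot, y to its left, z up, the work surface at z = 0. Lengths are in m, angles in rad, forces in N, time in s.
With the tool pointing down it reaches from about 0.425 to 0.875 m from the base axis. Payload 4.7 kg.
Tool frame: the origin (TCP) lies midway between the tips of the shut fingers; the grasp point (between the pads) lies 19 mm behind it; z points along the fingers, y is the line along which they close (so a half turn about z gives the same grasp; the last joint's range is limited). The gripper opens to 87 mm and grips with 3 to 60 N. Pads are 19 mm wide; open, the fingers measure 117 mm over their backs; the gripper's body (75 mm by 190 mm) begins 51 mm behind the grasp point.
Start: joints at [-1.14, 0.321, -0.07, 1.45, 0.023, 1.371, -0.057], TCP at [0.263, 0.594, 0.197] pointing down, gripper open.
Joint ranges: [-2.86, 2.86], [-0.3, 2.09], [-1.38, 1.24], [0.06, 2.45], [-1.56, 4.7], [0.09, 2.05], [-2.69, 2.69]. Speed limits (rad/s): [2.57, 2.57, 3.14, 3.14, 3.14, 3.14, 3.14].

INTERFACE

Orientations are given as a rotation vector (axis times angle).
In Python, from station import r, solver, cams, spotter, telemetry gives the robot as it stands. Calls block until the motion is done:
- r.reach(position, orientation): joint-space move of the TCP to a pose.
- r.move_straight(position, ori=None, velocity=0.15, f_stop=None): straight line of the TCP; ori=None keeps the orientation; velocity is the mean speed in m/s. With f_stop (N) it stops when the force on the tool has changed by that much, and returns True; else False.
- r.move_joints(angles): joint-space move.
- r.open_gripper() and r.close(grip_force=None): open the fingers fully, or close them until they stop; grip_force is the grip in N (None keeps the last).
- r.wait(seconds).
- solver.ik(position, orientation): joint angles nearest the present ones, or None.
- cams.capture(name): name is "side" or "top"; returns the picture (420x560x3 uint8, red, green, blue); there is no depth.
- cams.calibration(name): a dict with "fx", "fy", "cx", "cy" (pixels), "origin" and "rotation" of the camera in the world. Camera axes: x right, y up, looking along -z (the intrinsics and any distortion apply to the point x, -y, -z); pixel columns grow to the right and rows downward; lengths in m; the calibration is good to about 2 mm. A picture is of the moment at which its call begins. calibration takes no time and is no camera call.
A pose or a line that the arm cannot do raises r.MotionError and nothing moves.
- r.finish_job(): hands the job in; it is judged then, once.
Trained networks look in the newest picture that a camera, given by its name, has taken for a name from the list of things; names that differ only in an ending like _2 or _b are one class to them, and where a whole thing is asked for, a point or a joint stands for the part that bears it (a point fixed in the world has none). Each returns a list of dicts, best first, with "score" (0 to 1); they miss things now and then, are a little off and sometimes report something else, mostly with a low value. They report only what shows in the picture. A call takes as long as a camera call. They do not tell look-alikes from the thing itself.
- spotter.find_in(target, camera): "centre" ([column, row] in pixels, amid what is visible of it).
Readings, each from a call of its own:
- telemetry.get_t(): time.
- telemetry.get_joint_pos(): joint angles.
- telemetry.get_qvel(): joint speeds.
- telemetry.get_joint_torque(): joint torques, N m.
- telemetry.get_ee_pos(): TCP position.
- telemetry.get_orientation(): TCP orientation.
- telemetry.get_wrist_force(): force on the tool from outside, world axes, zero at the start.
- telemetry.get_moment(): the same for the moment, N m.
- telemetry.get_finger_gap(): finger opening in m.
- telemetry.get_grasp_force(): force on a finger pad.
Only numpy, scipy, OpenCV 4.12 (cv2) and the standard library are available. Lean on these libraries where they do the work, as an engineer would, in place of code of your own. Each camera call takes 0.05 s, during which the arm holds its last target. There are 200 camera calls.

## Working session

There is one attempt and no reset: what is moved stays moved. The work goes in short steps, each a Python script; the robot and the scene stay as the last script left them, time stands still between calls to the robot, and variables do not carry over. Pictures are saved under pics/ and viewed, at most 10 in all, crops included, and the job is handed in when it is done.

```bash
ls; mkdir -p pics; cat > h.py <<'E'
import numpy as np, cv2
from station import r, solver, cams, spotter, telemetry
def save(im,n): cv2.imwrite('pics/'+n,cv2.cvtColor(np.ascontiguousarray(im),cv2.COLOR_RGB2BGR))
E
python3 - <<'E'
from h import *
for c in ("top","side"):
    im=cams.capture(c); save(im,c+'0.png'); print(c,cams.calibration(c))
    for n in ("jig","nest","hub_body","spacer","top_disc","knob_bar","sleeve"):
        print(n,[(np.round(d["centre"],1).tolist(),round(d["score"],2)) for d in spotter.find_in(n,c)])
print(telemetry.get_t(),telemetry.get_ee_pos(),telemetry.get_orientation())
E
```

```text
pics
top {'fx': 466.5262246645437, 'fy': 466.5262246645437, 'cx': 280.70176058423783, 'cy': 213.52497033477175, 'origin': array([ 0.36695076, -0.02790119,  1.17952046]), 'rotation': array([ 0.0999305 , -0.11961546, -1.55270273])}
jig [([199.2, 196.3], 0.57)]
nest [([237.9, 189.1], 0.87)]
hub_body [([237.8, 182.5], 0.77), ([315.1, 142.0], 0.59)]
spacer [([398.9, 231.8], 0.54)]
top_disc [([411.7, 171.4], 0.67), ([381.8, 180.5], 0.46)]
knob_bar [([173.1, 202.2], 0.96)]
sleeve []
side {'fx': 529.974402261899, 'fy': 529.974402261899, 'cx': 281.3450198856112, 'cy': 210.3747013907766, 'origin': array([ 0.29206512, -0.85499246,  0.89179918]), 'rotation': array([ 0.81447761, -0.11816536, -0.29024861])}
jig [([270.4, 188.0], 0.62)]
nest [([292.3, 193.7], 0.78)]
hub_body [([292.1, 191.4], 0.74), ([276.7, 290.7], 0.31)]
spacer [([301.4, 352.4], 0.83)]
top_disc [([393.0, 350.3], 0.89), ([300.9, 352.2], 0.71), ([361.7, 318.4], 0.52), ([156.8, 170.6], 0.33)]
knob_bar [([253.0, 157.7], 0.88), ([327.7, 283.0], 0.54)]
sleeve [([275.9, 289.3], 0.74), ([157.5, 172.4], 0.24)]
0.8 [0.2631556  0.59438752 0.19749496] [6.49890942e-01 3.07357974e+00 1.57276889e-04]
```

View pics/top0.png

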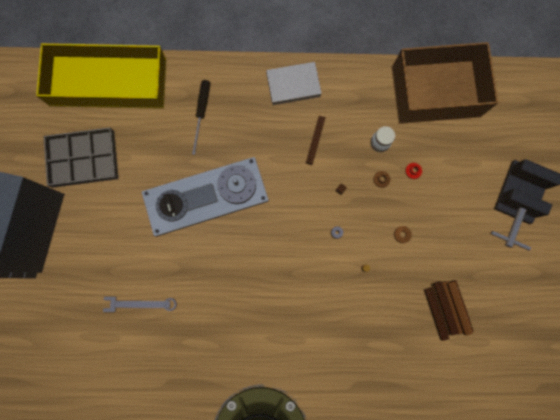

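View pics/side0.png

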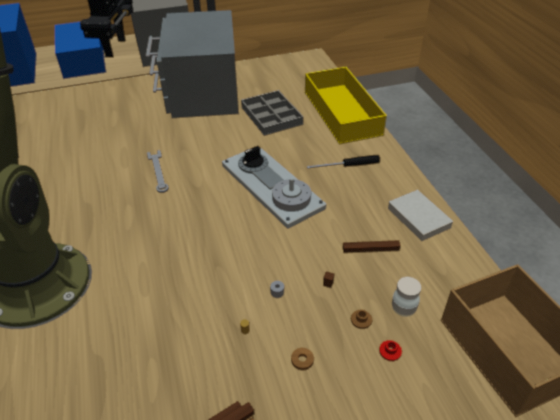

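The wooden ring is the spacer, at top (402,234) and side (302,357). The top disc has two candidates: natural wood with collar at top (382,180) / side (362,318), and red at top (414,171) / side (391,350). The wooden one fits, since the red one is the look-alike to leave alone. I'll confirm this in an enlarged crop. The nest with its stud is at top (237,184) / side (292,192), and the knob at top (172,205) / side (253,158).

```bash
python3 - <<'E'
import cv2,numpy as np
t=cv2.imread('pics/top0.png');s=cv2.imread('pics/side0.png')
def crop(im,c,h=(22,25)):
    x,y=c; return cv2.resize(im[y-h[1]:y+h[1],x-h[0]:x+h[0]],(264,300),interpolation=cv2.INTER_CUBIC)
row=lambda im,cs: np.hstack([crop(im,c) for c in cs])
m=np.vstack([row(t,[(402,234),(382,180),(237,184)]),row(s,[(302,357),(362,318),(292,194)])])
cv2.imwrite('pics/mosaic.png',m)
m=np.hstack([crop(t,(172,205)),crop(s,(253,158))]);cv2.imwrite('pics/knob.png',m)
E
```

```text
(no output)
```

View pics/mosaic.png

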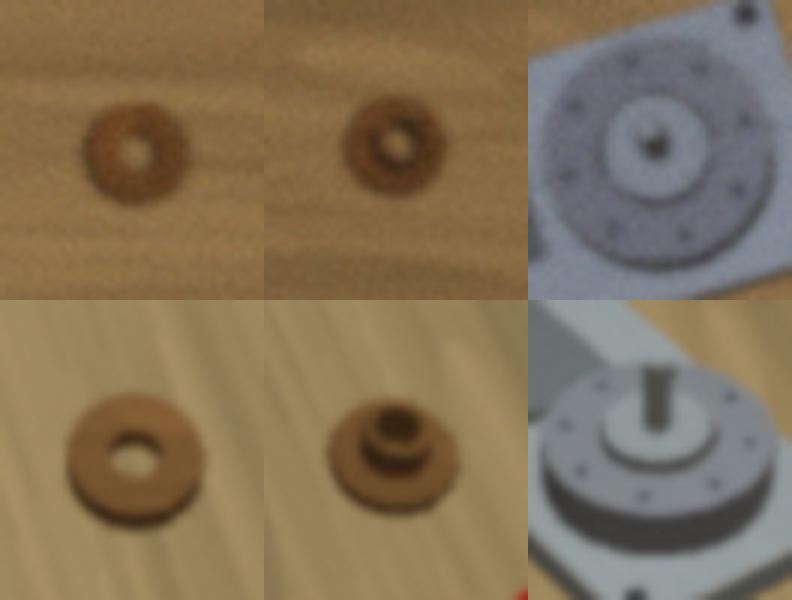

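View pics/knob.png

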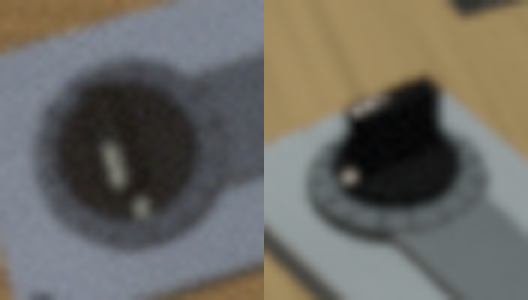

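```bash
cat >> h.py <<'E'
from scipy.spatial.transform import Rotation as R
from scipy.optimize import minimize
def project(P,c):
    k=cams.calibration(c); p=R.from_rotvec(k['rotation']).inv().apply(np.atleast_2d(P)-k['origin'])
    return np.c_[k['cx']+k['fx']*p[:,0]/-p[:,2], k['cy']+k['fy']*-p[:,1]/-p[:,2]]
def unproject(uv,z,c):
    k=cams.calibration(c); d=R.from_rotvec(k['rotation']).apply([(uv[0]-k['cx'])/k['fx'],-(uv[1]-k['cy'])/k['fy'],-1])
    return k['origin']+d*(z-k['origin'][2])/d[2]
A=np.linspace(0,2*np.pi,120,endpoint=False)
def edge(ims,xy,circles):
    """mean |normal derivative| along projected circles (dia,z), summed over images"""
    s=0
    for c,g in ims.items():
        for D,z in circles:
            f=lambda rr: project(np.c_[xy[0]+rr*np.cos(A),xy[1]+rr*np.sin(A),0*A+z],c).astype(np.float32)
            a,b=f(D/2+.0012),f(D/2-.0012)
            v=lambda p: cv2.remap(g,p[:,0],p[:,1],cv2.INTER_LINEAR).reshape(len(A),-1)
            s+=np.linalg.norm(v(a)-v(b),axis=1).mean()
    return s
def prep(im): return cv2.GaussianBlur(im,(0,0),0.8).astype(np.float32)
def fit(ims,xy,circles,w=.008):
    g=np.arange(-w,w+1e-6,.001); best=max(((edge(ims,(xy[0]+a,xy[1]+b),circles),xy[0]+a,xy[1]+b) for a in g for b in g))
    m=minimize(lambda p:-edge(ims,p,circles),best[1:],method='Nelder-Mead',options=dict(initial_simplex=np.array(best[1:])+[[0,0],[8e-4,0],[0,8e-4]]))
    return m.x,-m.fun
E
cat > t.py <<'E'
from h import *
im={c:prep(cv2.cvtColor(cv2.imread(f'pics/{c}0.png'),cv2.COLOR_BGR2RGB)) for c in('top','side')}
for n,uv,z,circ in [('spacer',(402.2,234.1),.012,[(.044,.012),(.016,.012)]),('spacer0',(402.2,234.1),.012,[(.044,.012)]),('disc',(382,179),.01,[(.044,.008),(.024,.022)]),
  ('nest',(237,184),.045,[(.096,.045)]),('shoulder',(235.8,183.6),.05,[(.044,.05)]),('knob',(172,205),.038,[(.058,.038)])]:
    p=unproject(uv,z,'top')[:2]
    for s in (('top','side'),('top',),('side',)):
        x,f=fit({c:im[c] for c in s},p,circ); print(n,s,np.round(x,4),round(f,1))
tip=unproject((290.75,180.2),.085,'side');print('tip side',tip)
for uv,z in [((171+0,0),0)]: pass
E
python3 t.py
```

```text
spacer ('top', 'side') [ 0.4844 -0.3493] 73.7Traceback (most recent call last):
  File "t.py", line 7, in <module>
    x,f=fit({c:im[c] for c in s},p,circ); print(n,s,np.round(x,4),round(f,1))
        ~~~^^^^^^^^^^^^^^^^^^^^^^^^^^^^^
  File "h.py", line 25, in fit
    g=np.arange(-w,w+1e-6,.001); best=max(((edge(ims,(xy[0]+a,xy[1]+b),circles),xy[0]+a,xy[1]+b) for a in g for b in g))
                                      ~~~^^^^^^^^^^^^^^^^^^^^^^^^^^^^^^^^^^^^^^^^^^^^^^^^^^^^^^^^^^^^^^^^^^^^^^^^^^^^^^^
  File "h.py", line 25, in <genexpr>
    g=np.arange(-w,w+1e-6,.001); best=max(((edge(ims,(xy[0]+a,xy[1]+b),circles),xy[0]+a,xy[1]+b) for a in g for b in g))
                                            ~~~~^^^^^^^^^^^^^^^^^^^^^^^^^^^^^^^
  File "h.py", line 19, in edge
    a,b=f(D/2+.0012),f(D/2-.0012)
        ~^^^^^^^^^^^
  File "h.py", line 18, in <lambda>
    f=lambda rr: project(np.c_[xy[0]+rr*np.cos(A),xy[1]+rr*np.sin(A),0*A+z],c).astype(np.float32)
                 ~~~~~~~^^^^^^^^^^^^^^^^^^^^^^^^^^^^^^^^^^^^^^^^^^^^^^^^^^^^^^
  File "h.py", line 7, in project
    k=cams.calibration(c); p=R.from_rotvec(k['rotation']).inv().apply(np.atleast_2d(P)-k['origin'])
ValueError: time passes only in moves, steps and waits
```

```bash
sed -i "s/^def project/CAL={c:cams.calibration(c) for c in ('top','side')}\ndef project/; s/k=cams.calibration(c);/k=CAL[c];/" h.py; python3 t.py
```

```text
spacer ('top', 'side') [ 0.4844 -0.3493] 73.7
spacer ('top',) [ 0.4839 -0.3476] 34.8
spacer ('side',) [ 0.4831 -0.3548] 54.8
spacer0 ('top', 'side') [ 0.4833 -0.3541] 46.0
spacer0 ('top',) [ 0.4841 -0.348 ] 20.7
spacer0 ('side',) [ 0.4833 -0.3544] 34.7
disc ('top', 'side') [ 0.6262 -0.3022] 78.7
disc ('top',) [ 0.6277 -0.3003] 28.1
disc ('side',) [ 0.6253 -0.3037] 52.4
nest ('top', 'side') [0.5978 0.0693] 32.1
nest ('top',) [0.5965 0.0691] 17.6
nest ('side',) [0.6014 0.0705] 17.3
shoulder ('top', 'side') [0.6013 0.0714] 28.5
shoulder ('top',) [0.6008 0.0707] 14.5
shoulder ('side',) [0.6023 0.0725] 15.0
knob ('top', 'side') [0.5467 0.2307] 45.8
knob ('top',) [0.5462 0.2312] 20.4
knob ('side',) [0.5466 0.2284] 26.4
tip side [0.59862175 0.06478376 0.085     ]
```

```bash
python3 - <<'E'
from h import *
S=6
def tile(c,ctr,items):
    im=cv2.imread(f'pics/{c}0.png'); x0,y0=ctr[0]-22,ctr[1]-25
    t=cv2.resize(im[y0:y0+50,x0:x0+44],(264,300),interpolation=cv2.INTER_CUBIC)
    for (x,y),D,z,col in items:
        p=(project(np.c_[x+D/2*np.cos(A),y+D/2*np.sin(A),0*A+z],c)-[x0,y0]+.5)*S
        cv2.polylines(t,[np.int32(p)],True,col,1)
    return t
g=(0,255,0);b=(255,0,0);q=(0,0,255)
st=lambda p:[(p,.044,.05,g),(p,.012,.05,b),(p,.008,.085,q)]
sp=lambda p:[(p,.044,.012,g),(p,.016,.012,b),(p,.044,0,q)]
di=lambda p:[(p,.044,.008,g),(p,.024,.022,b),(p,.016,.022,q)]
m=np.vstack([np.hstack([tile('top',(402,234),sp((.4840,-.3478))),tile('top',(382,180),di((.6277,-.3003))),tile('top',(237,184),st((.6008,.0707))+[((.5965,.0691),.096,.045,q)])]),
 np.hstack([tile('side',(302,357),sp((.4832,-.3546))),tile('side',(362,318),di((.6253,-.3037))),tile('side',(292,194),st((.6023,.0725))+[((.6014,.0705),.096,.045,q)])])])
cv2.imwrite('pics/ov.png',m)
E
```

```text
(no output)
```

View pics/ov.png

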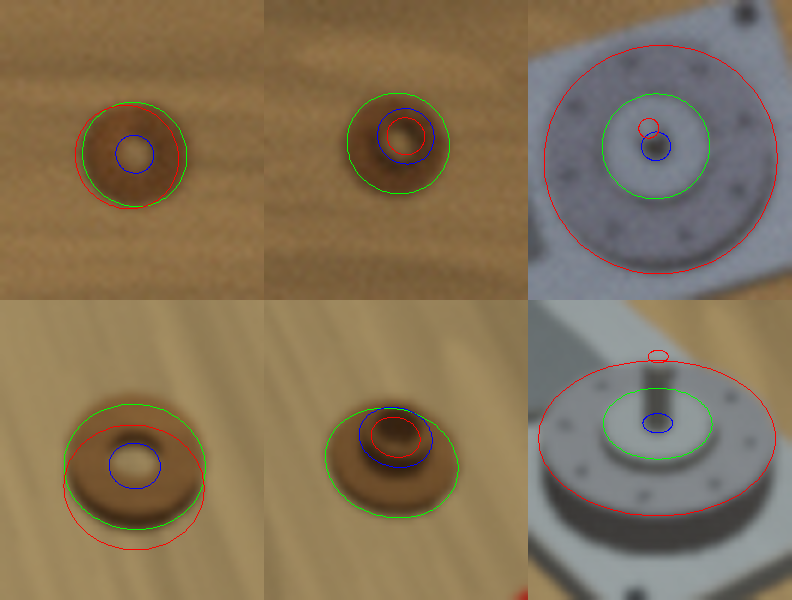

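The fits agree with the picture. From the top, the spacer is at (0.484,-0.348) and the wooden collared disc at (0.627,-0.300). The stud is near (0.6015,0.0715) and the knob near (0.5465,0.2305). The wooden part at top (382,180) shows a raised wooden collar, so it is the top disc and the red one stays put. Next I'll grasp the spacer with two crossed squeezes so it is centred.

```bash
cat >> h.py <<'E'
def ori(psi): return np.pi*np.array([np.cos(np.radians(psi)/2),np.sin(np.radians(psi)/2),0])
def state(s=''): print(s,'t',round(telemetry.get_t(),2),'p',np.round(telemetry.get_ee_pos(),4),'gap',round(telemetry.get_finger_gap(),4),'F',np.round(telemetry.get_wrist_force(),1),'g',round(telemetry.get_grasp_force(),1))
E
python3 - <<'E'
from h import *
p=[.484,-.348]
r.reach(p+[.13],ori(-18)); state()
r.move_straight(p+[.004],velocity=.12,f_stop=15); state('down')
r.close(4); state('c1')
r.open_gripper()
r.move_straight(p+[.03],velocity=.12)
r.reach(p+[.03],ori(72)); 
r.move_straight(p+[.004],velocity=.08,f_stop=15)
r.close(15); state('c2'); print(telemetry.get_joint_pos())
r.move_straight(p+[.15],velocity=.2); state('up')
save(cams.capture('side'),'s1.png')
E
```

```text
t 4.18 p [ 0.4847 -0.3471  0.1299] gap 0.0871 F [ 0.4  0.5 -0.2] g 0.0
down t 5.38 p [ 0.4846 -0.3485  0.0048] gap 0.0869 F [-0.3  0.4 -0.7] g 0.0
c1 t 6.91 p [ 0.484 -0.348  0.004] gap 0.0008 F [-1.1 -0.   0.4] g 0.0
c2 t 12.1 p [ 0.484 -0.348  0.004] gap 0.001 F [-0.1 -0.3 -0.5] g 0.0
[ 0.25874116  0.38997239  0.38365806  1.80456514 -0.17222661  0.97978551
  0.39849399]
up t 12.98 p [ 0.4833 -0.3474  0.1487] gap 0.0002 F [-0.   0.1 -0.5] g 0.0
```

```bash
python3 - <<'E'
from h import *
t=cams.capture('top'); save(t,'t1.png'); s=cv2.cvtColor(cv2.imread('pics/s1.png'),cv2.COLOR_BGR2RGB)
save(np.hstack([cv2.resize(s[210:410,190:390],(400,400)),cv2.resize(t[110:310,310:510],(400,400))]),'v1.png')
q=np.array(telemetry.get_ee_pos()); print(project(q,'side'),project(q,'top'))
E
```

```text
[[301.9964945  312.45052761]] [[418.24849126 228.81831459]]
```

View pics/v1.png

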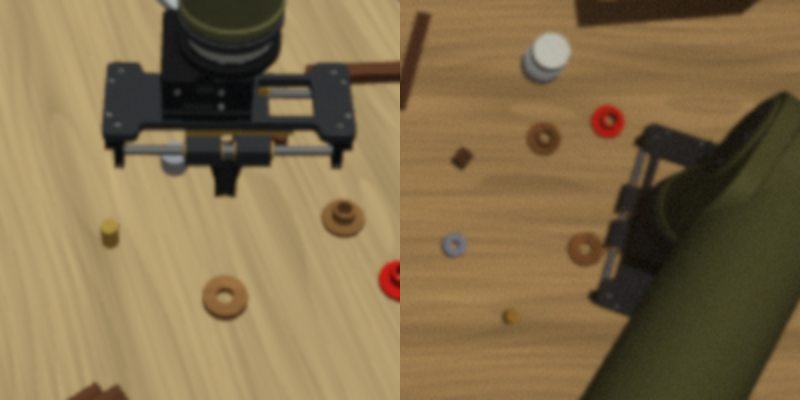

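The picture shows that the fingers closed above the ring without touching it. The ring is still at side (302,358) / top (402,234). The shut fingertips appear at side (303,307), about 5 px higher than the TCP projects, so I'll probe the bench height at a free spot.

```bash
python3 - <<'E'
from h import *
p=[.52,-.27]
r.move_straight(p+[.10],velocity=.25)
r.move_straight(p+[.012],velocity=.15,f_stop=8)
print(r.move_straight(p+[-.02],velocity=.03,f_stop=6)); state('probe')
s=cams.capture('side'); save(s,'s2.png'); q=telemetry.get_ee_pos(); print(project(q,'side'))
r.move_straight(p+[.10],velocity=.25); state()
E
```

```text
False
probe t 15.58 p [ 0.5202 -0.2701 -0.0197] gap 0.0003 F [-0.2 -0.1  0.1] g 0.0
[[305.28862784 327.58448074]]
 t 16.27 p [ 0.5199 -0.2698  0.1   ] gap 0.0004 F [-0.2 -0.  -0.8] g 0.0
```

```bash
python3 - <<'E'
from h import *
s=cv2.imread('pics/s2.png'); c=cv2.resize(s[260:360,240:370],(780,600),interpolation=cv2.INTER_CUBIC)
for z,col in((0,(0,0,255)),(-.0197,(255,0,0)),(.02,(0,255,0))):
    u=(project([.5202,-.2701,z],'side')[0]-[240,260]+.5)*6; cv2.drawMarker(c,tuple(int(v) for v in u),col,cv2.MARKER_CROSS,14,1)
cv2.imwrite('pics/s2c.png',c)
E
```

```text
(no output)
```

View pics/s2c.png

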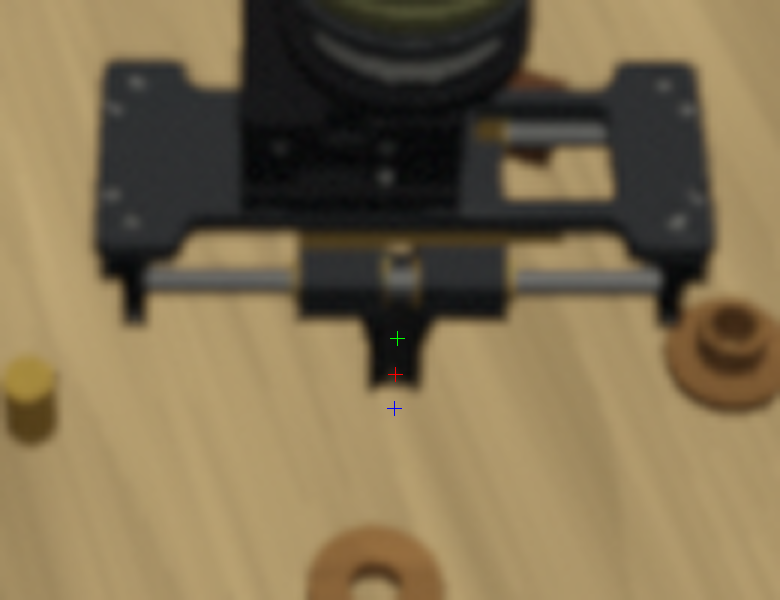

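The shut tips end at about crop row 385, about 20 mm higher than the reported TCP (blue cross). I'll probe lower, gently, to measure that offset.

```bash
python3 - <<'E'
from h import *
p=[.52,-.27]
r.move_straight(p+[-.012],velocity=.25)
print(r.move_straight(p+[-.05],velocity=.025,f_stop=5)); state('probe')
r.move_straight(p+[.06],velocity=.25); state()
E
```

```text
True
probe t 17.59 p [ 0.5201 -0.27   -0.0246] gap 0.0005 F [0.2 0.5 4.3] g 2.5
 t 18.08 p [ 0.5203 -0.27    0.0605] gap 0.0006 F [ 0.4  0.3 -0.1] g 0.0
```

The bench is touched at a reported z of -0.0246, so true tip height = reading + 0.0245. I'll correct all heights by that and grasp the spacer again.

```bash
cat >> h.py <<'E'
DZ=.0245
def P(xy,z): return [xy[0],xy[1],z-DZ]   # z = true height of the fingertips
E
python3 - <<'E'
from h import *
p=[.484,-.348]
r.open_gripper()
r.move_straight(P(p,.06),ori(-18),velocity=.2)
r.move_straight(P(p,.004),velocity=.12,f_stop=12); state('down')
r.close(4); state('c1')
r.open_gripper()
r.reach(P(p,.004),ori(72)); state('rot')
r.close(15); state('c2')
r.move_straight(P(p,.12),velocity=.25)
n=[.6015,.0715]
r.move_straight(P(n,.115),velocity=.3); state('over')
save(cams.capture('side'),'s3.png'); 
E
python3 - <<'E'
from h import *
im={'side':prep(cv2.cvtColor(cv2.imread('pics/s3.png'),cv2.COLOR_BGR2RGB))}
for D in ([(.044,.123)],[(.016,.123)],[(.044,.123),(.016,.123)],[(.044,.111)]): print(fit(im,[.6015,.0715],D,.012))
s=cv2.imread('pics/s3.png'); x0,y0=230,120
c=cv2.resize(s[y0:y0+100,x0:x0+130],(780,600),interpolation=cv2.INTER_CUBIC)
for D,z,col in((.044,.123,(0,255,0)),(.044,.111,(0,0,255)),(.008,.085,(255,255,0)),(.044,.05,(255,0,255))):
    xy=(.6015,.0715) if z>.1 else (.6023,.0725)
    u=(project(np.c_[xy[0]+D/2*np.cos(A),xy[1]+D/2*np.sin(A),0*A+z],'side')-[x0,y0]+.5)*6; cv2.polylines(c,[np.int32(u)],True,col,1)
cv2.imwrite('pics/s3c.png',c)
E
```

```text
down t 21.94 p [ 0.4841 -0.3483 -0.0203] gap 0.0866 F [-0.1 -0.3 -0.5] g 0.0
c1 t 22.75 p [ 0.484  -0.3481 -0.0204] gap 0.0423 F [-0.7  0.1  0.5] g 4.0
rot t 25.03 p [ 0.4839 -0.348  -0.0206] gap 0.087 F [ 0.5 -0.1  0.1] g 0.0
c2 t 25.84 p [ 0.4841 -0.348  -0.0205] gap 0.0433 F [ 0.5 -0.2  0.9] g 15.0
over t 28.06 p [0.6012 0.0693 0.0903] gap 0.0432 F [-0.2 -0.8 -0.3] g 15.0
(array([0.59737319, 0.05888804]), np.float64(27.196996688842773))
(array([0.59243075, 0.09539846]), np.float64(21.998960494995117))
(array([0.60153315, 0.07105026]), np.float64(37.7681884765625))
(array([0.60206965, 0.0724398 ]), np.float64(26.713346481323242))
```

View pics/s3c.png

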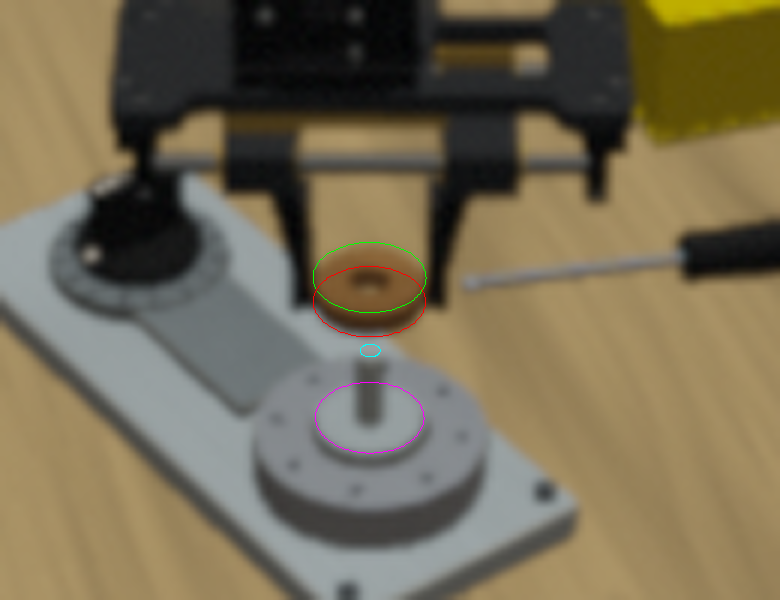

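The ring is held level and its column lines up with the stud (both at crop x≈369). The side and top estimates both put the stud at about (0.6013,0.0708). I'll lower it with a force stop.

```bash
python3 - <<'E'
from h import *
n=[.6013,.0708]
r.move_straight(P(n,.095),velocity=.1)
r.move_straight(P(n,.060),velocity=.06,f_stop=6); state('mid')
hit=r.move_straight(P(n,.051),velocity=.03,f_stop=5); state('low %s'%hit)
if telemetry.get_ee_pos()[2]+DZ<.058:
    r.open_gripper(); state('rel')
    r.move_straight(P(n,.13),velocity=.25)
    q=[.6275,-.3003]
    r.move_straight(P(q,.10),ori(30),velocity=.35); state('disc')
    save(cams.capture('side'),'s4.png')
    t=cams.capture('top'); print([ (d['centre'],d['score']) for d in spotter.find_in('top_disc','top')])
E
```

```text
mid t 29.19 p [0.6014 0.0708 0.0355] gap 0.0435 F [ 0.4 -0.4  0.2] g 15.0
low True t 29.5 p [0.6022 0.0709 0.0289] gap 0.0437 F [-0.1  0.4  4. ] g 15.0
rel t 30.48 p [0.6014 0.0708 0.0281] gap 0.087 F [-0.4  0.7  0.9] g 0.0
disc t 32.16 p [ 0.6281 -0.2973  0.0752] gap 0.0867 F [-0.8  0.5  0.3] g 0.0
[]
```

The spacer seated: contact came at tip height 0.0534 against the expected 0.054. I'll check it numerically in the newest side picture and grip the disc by its collar, with the finger axis kept clear of the red one.

```bash
python3 - <<'E'
from h import *
im={'side':prep(cv2.cvtColor(cv2.imread('pics/s4.png'),cv2.COLOR_BGR2RGB))}
for z in (.062,.072): print(z,fit(im,[.602,.0715],[(.044,z)],.008))
q=[.6275,-.3003]
r.move_straight(P(q,.06),ori(162),velocity=.08)
r.move_straight(P(q,.011),velocity=.1,f_stop=6); state('down')
r.close(4); state('c1')
r.open_gripper()
r.reach(P(q,.011),ori(72)); state('rot')
r.close(15); state('c2')
r.move_straight(P(q,.14),velocity=.25)
r.move_straight(P([.6013,.0708],.14),velocity=.3); r.wait(.1); state('over')
save(cams.capture('side'),'s5.png')
E
python3 - <<'E'
from h import *
s=cv2.imread('pics/s5.png'); x0,y0=230,110
c=cv2.resize(s[y0:y0+100,x0:x0+130],(780,600),interpolation=cv2.INTER_CUBIC)
for D,z,col in((.044,.137,(0,255,0)),(.044,.062,(0,0,255)),(.008,.085,(255,255,0))):
    xy=(.6013,.0708) if z>.1 else (.6016,.0726)
    u=(project(np.c_[xy[0]+D/2*np.cos(A),xy[1]+D/2*np.sin(A),0*A+z],'side')-[x0,y0]+.5)*6; cv2.polylines(c,[np.int32(u)],True,col,1)
cv2.imwrite('pics/s5c.png',c)
E
```

```text
0.062 (array([0.59911279, 0.06412859]), np.float64(23.709020614624023))
0.072 (array([0.59722531, 0.05978206]), np.float64(23.152225494384766))
down t 35.4 p [ 0.6276 -0.3003 -0.0137] gap 0.087 F [-0.   0.2  1. ] g 0.0
c1 t 36.44 p [ 0.6275 -0.3003 -0.0135] gap 0.0236 F [ 0.2 -0.  -0.2] g 4.0
rot t 38.96 p [ 0.6275 -0.3002 -0.0135] gap 0.0871 F [-0.2 -0.1  0.3] g 0.0
c2 t 40.02 p [ 0.6276 -0.3003 -0.0135] gap 0.0232 F [-0.1 -0.1 -0.1] g 15.0
over t 42.17 p [0.6015 0.0684 0.1153] gap 0.0231 F [-0.9  0.  -0.3] g 15.0
```

View pics/s5c.png

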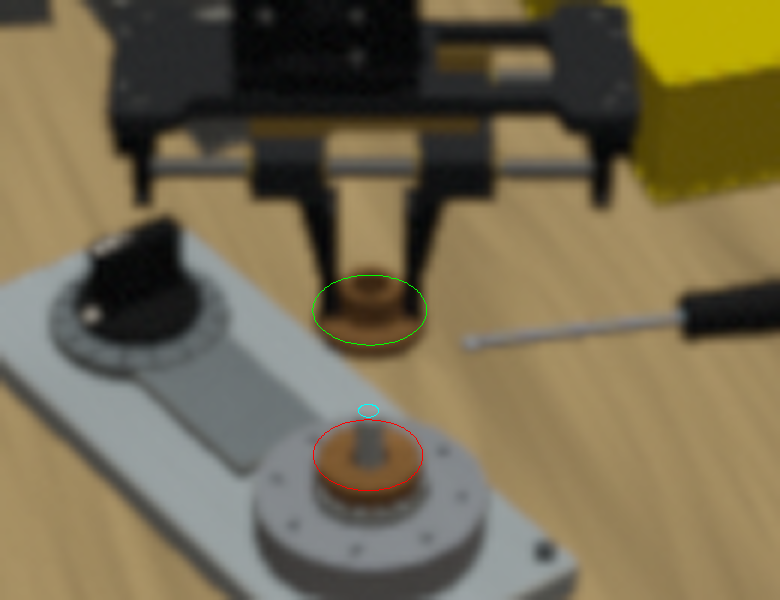

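The spacer sits squarely on the shoulder (crop row ≈455) with the stud through it. The disc is held level, collar up, above the stud at column 370. Next I'll compute the jig heading from the plate bolts, then place the disc.

```bash
python3 - <<'E'
from h import *
g=cv2.cvtColor(cv2.imread('pics/top0.png'),cv2.COLOR_BGR2GRAY).astype(float)
def blob(c,r=2):
    x,y=c; w=g[y-4:y+5,x-4:x+5]; j,i=np.unravel_index(w.argmin(),w.shape); x,y=x-4+i,y-4+j
    w=g[y-r:y+r+1,x-r:x+r+1]; w=np.clip(np.percentile(w,80)-w,0,None); yy,xx=np.mgrid[y-r:y+r+1,x-r:x+r+1]; return (w*xx).sum()/w.sum(),(w*yy).sum()/w.sum()
B=[blob(c) for c in ((147,194),(251,161),(264,198),(157,231))]; print(np.round(B,1))
W=np.array([unproject(b,.02,'top') for b in B])
for a,b in((1,0),(2,3)): d=W[b]-W[a]; print(np.degrees(np.arctan2(d[1],d[0])),np.linalg.norm(d))
for a,b in((0,3),(1,2)): d=W[a]-W[b]; print(np.degrees(np.arctan2(d[1],d[0])),np.linalg.norm(d))
c=W.mean(0)[:2]; d=(W[0]+W[3]-W[1]-W[2])[:2]; d/=np.linalg.norm(d); print('centre',c,'ang',np.degrees(np.arctan2(d[1],d[0])),'nest',c-.085*d,'knob',c+.085*d)
n=[.6013,.0708]
r.move_straight(P(n,.080),velocity=.08,f_stop=6); state('mid')
hit=r.move_straight(P(n,.068),velocity=.03,f_stop=5); state('low %s'%hit)
for psi in (199,131.5): print(solver.ik(P([.5465,.230],.1),ori(psi)))
E
```

```text
[[145.9 193. ]
 [250.8 160.7]
 [262.7 197.6]
 [156.7 230.7]]
108.55683841329308 0.27608344107770644
108.5754791326533 0.27649509610445433
18.55484302488589 0.10017204264469544
18.790499062505493 0.10008291939073989
centre [0.57379908 0.15168643] ang 108.56616571637163 nest [0.60086304 0.07111011] knob [0.54673511 0.23226274]
mid t 43.12 p [0.6017 0.0709 0.0559] gap 0.0229 F [ 0.4 -0.1 -0.6] g 15.0
low True t 43.48 p [0.6022 0.071  0.0477] gap 0.0226 F [-0.   0.5  3.3] g 15.0
[-0.14565286  0.31113705 -0.35103678  1.73297086  0.11733544  1.11807785
  1.36979512]
[-0.28427278  0.29647371 -0.18659814  1.73825285  0.06047357  1.11244982
  0.23462189]
```

The disc seated: contact came at tip height 0.0722 against 0.073. I'll release it, move to the knob and grip the bar.

```bash
python3 - <<'E'
from h import *
n=[.6013,.0708]; k=[.5470,.2317]
r.open_gripper(); state('rel')
r.move_straight(P(n,.15),velocity=.25)
r.reach(P(k,.13),ori(198.6)); state('knob')
r.move_straight(P(k,.046),velocity=.12,f_stop=10); state('down')
r.close(40); state('grip'); print(telemetry.get_moment(),telemetry.get_joint_pos())
E
```

```text
rel t 44.71 p [0.6014 0.0708 0.0469] gap 0.0871 F [-0.7 -0.2 -0. ] g 0.0
knob t 46.79 p [0.5469 0.2311 0.1049] gap 0.0872 F [ 0.4 -0.5 -0.5] g 0.0
down t 47.64 p [0.5477 0.232  0.0223] gap 0.0871 F [-0.7  0.   0.3] g 0.0
grip t 48.81 p [0.5471 0.2313 0.0215] gap 0.0137 F [ 0.4 -1.1  0.2] g 40.0
[-0.09137567  0.00938546  0.00196154] [-0.20085804  0.36590094 -0.290288    1.77630748  0.1211631   1.0169199
  1.35833686]
```

The bar is gripped: gap 13.7 mm, 40 N, almost no side load. I'll turn it clockwise in 7.5° steps, watching the moment for the clicks.

```bash
python3 - <<'E'
from h import *
q=np.array(telemetry.get_joint_pos()); 
for i in range(1,10):
    a=q.copy(); a[6]-=np.radians(7.5*i); r.move_joints(a)
    o=R.from_rotvec(telemetry.get_orientation()).as_matrix(); 
    print(i*7.5,'yaw',round(np.degrees(np.arctan2(o[1,0],o[0,0])),1),'Mz',round(telemetry.get_moment()[2],3),'gap',round(telemetry.get_finger_gap(),4),'F',np.round(telemetry.get_wrist_force(),1),'t',round(telemetry.get_t(),2))
r.wait(.3); state(); print(telemetry.get_moment(),np.degrees(q[6]-telemetry.get_joint_pos()[6]))
t=cams.capture('top');s=cams.capture('side')
save(s,'s6.png')
save(np.hstack([cv2.resize(s[120:240,200:320],(400,400),interpolation=cv2.INTER_CUBIC),cv2.resize(t[130:250,140:260],(400,400),interpolation=cv2.INTER_CUBIC)]),'v6.png')
E
```

```text
7.5 yaw -168.7 Mz 0.085 gap 0.0137 F [-0.2 -0.   0.6] t 49.06
15.0 yaw -176.1 Mz -0.14 gap 0.0141 F [-0.1 -0.5 -0. ] t 49.31
22.5 yaw 176.5 Mz -0.061 gap 0.0136 F [-0.4  1.4  0. ] t 49.57
30.0 yaw 169.0 Mz 0.172 gap 0.0134 F [ 0.4  2.  -0.5] t 49.82
37.5 yaw 161.5 Mz -0.166 gap 0.014 F [ 0.7  2.5 -2.2] t 50.08
45.0 yaw 154.0 Mz -0.052 gap 0.0137 F [ 1.3  3.4 -2.7] t 50.33
52.5 yaw 146.5 Mz 0.115 gap 0.0139 F [ 1.1  4.7 -2.8] t 50.58
60.0 yaw 139.0 Mz -0.098 gap 0.0137 F [ 2.8  4.  -3.8] t 50.83
67.5 yaw 131.5 Mz -0.0 gap 0.0137 F [ 1.5  6.3 -3.8] t 51.09
 t 51.39 p [0.5475 0.2324 0.0215] gap 0.0138 F [ 2.5  6.  -3.8] g 40.0
[ 1.25482511e+00 -5.88509100e-01  1.19862258e-03] 67.10824329527505
```

View pics/v6.png

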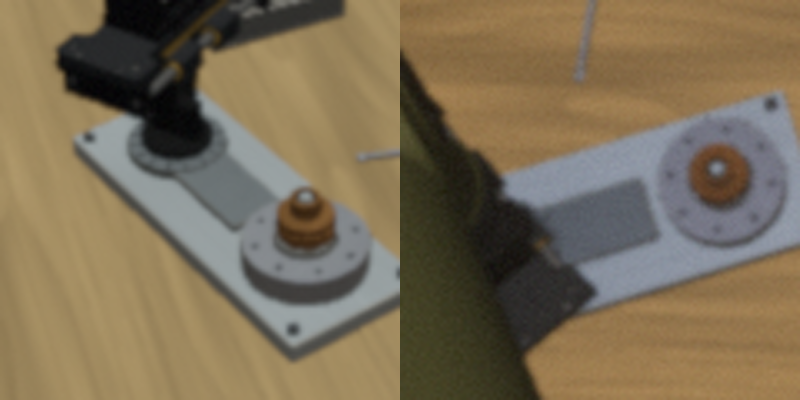

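The moment peaked and reversed sign three times, so three clicks, and it now reads about 0 at the third stop. The picture shows the stack seated squarely on the stud (left crop (305,215), right crop (718,172)) and the gripper still holding the knob. I'm handing the job in.

```bash
python3 -c "
from h import *
print(r.finish_job())"
```

```text
the job is handed in; nothing more can be done
None
```

The job is handed in: spacer and top disc are seated on the stud, and the knob is turned clockwise three clicks to the third stop and still gripped there, at about 51 s of the 69 s allowed.

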